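Snap down the last two tabs of a clip-lock tub of soybean paste

ROBOT

A 6-joint arm with a two-finger parallel gripper is mounted at the origin on the work surface. World frame = base frame: x ahead of the robot, y to its left, z up, the work surface at z = 0. Lengths are in m, angles in degrees, forces in N, time in s.
With the tool pointing down it reaches from about 0.35 to 0.875 m from the base axis. Payload 4.2 kg.
Tool frame: the origin (TCP) lies midway between the tips of the shut fingers; the grasp point (between the pads) lies 19 mm behind it; y points along the fingers, x is the direction in which the jaws open and shut, and the axes are right-handed (so a half turn about y gives the same grasp; the last joint's range is limited). The gripper opens to 87 mm and grips with 3 to 60 N. Pads are 19 mm wide; open, the fingers measure 117 mm over their backs; the gripper's body (75 mm by 190 mm) begins 51 mm behind the grasp point.
Start: joints at [-50.443, 22.042, 0.453, 0, -68.411, -14.817], TCP at [0.262, -0.568, 0.223] pointing down, gripper open.
Joint ranges: [-179.83, 179.83], [-69.29, 118.12], [-61.27, 80.66], [-181.25, 117.63], [-171.15, -9.14], [-177.46, 177.46]. Speed limits (degrees/s): [159.86, 159.86, 180, 180, 180, 180].

INTERFACE

Orientations are given as a 3x3 rotation matrix whose columns are the frame's x, y, z axes.
In Python, from station import * gives the robot as it stands.
- The arm moves only by the tool jog_arm, never from a script. Its argument "series" is a list of rows, each a list of 3 entries, a list of its own where there are three numbers: the shift along the tool's x, y, z in m, then the turn, a rotation vector about the tool's x, y, z in degrees, then the finger opening in m, from 0 to 0.087. A call has 1 to 10 rows; each row shifts and turns the commanded pose from where the row before left it, along the tool's axes as they then stand; what a row does not reach is not made up. A row lasts 1/8 s, in which the tool goes at most 62.5 mm and 10.7 degrees, less where a joint would pass 70% of its speed; a pose out of reach is approached as far as the arm can. A call is refused whole if a number of a shift passes 0.0625 or a number of a turn 10.7, either way. A call with a gripper value outside its range is refused whole. The fingers move at their own pace and stop on an object; the grip force is fixed at half the most. Time passes only in rows, so rows that do not move let the fingers close. It gives the time, the measured TCP pose, the force and the opening at its end, in the units of the state.
- sense(): the state, without advancing time (a new reading comes with each control period).
- capture(name): name is "scene" or "top" or "wrist"; returns the picture (480x640x3 uint8, red, green, blue); there is no depth.
- camera_info(name): a dict with "fx", "fy", "cx", "cy" (pixels), "k1" (the pictures are not rectified: a ray, as slopes to the right and down, at radius r is drawn at 1 + k1 r^2 times it, then the intrinsics apply), "rvec" (rotation vector, rad) and "tvec" (3), from world to camera coordinates, as OpenCV has them. Camera axes: x right, y down, z forward; pixel columns grow to the right and rows downward; lengths in m; the calibration is good to about 2 mm. A picture is of the moment at which its call begins: read the wrist's pose just before it. camera_info takes no time and is no camera call; for the wrist camera it gives the pose at the moment of the call.
- finish_job(): hands the job in, once; it reports no verdict.
The state is a dict: "time_s": time; "joints": joint angles; "joint_velocities": joint speeds; "effort": joint torques, N m; "tcp_pos": TCP position; "ee_rot": TCP orientation; "wrist_force": force on the tool from outside, world axes, zero at the start; "moment": the same for the moment, N m; "gripper_width": opening from 0.0 (shut) to 1.0 (fully open).
Only numpy, scipy, OpenCV 4.12 (cv2) and the standard library are available. Lean on these libraries where they do the work, as an engineer would, in place of code of your own. Each camera call takes 0.05 s, during which the arm holds its last target. There are 200 camera calls.

TASK

Finish closing the blue-lidded clip-lock tub of soybean paste on the stall counter: the tabs on its two long sides are already shut, so fold down each of the two raised tabs at its short ends and press the tab in with your fingertips until it snaps under the tub's rim and stays shut. Only push: do not pick the tub up, tip it or shove it out of its place, and leave the other things on the counter standing where they are.

Things in the scene. Friction and masses are not known exactly. Their poses are not given: they have to be found in the camera images.
- tub: the clip-lock tub, clear plastic showing brown paste, with a dark blue lid; about 1.9 kg, loose, standing on the counter. Origin at the centre of its underside, z up, y along its long side. 120 mm (x) by 170 mm (y) at the wall, lid 132 by 182 mm, lid top 100 mm above the origin. Each side has a lighter blue tab hinged along the lid's edge. A tab hangs straight down against the side when shut
- left_hinge (a point): middle of the hinge line of the tab at the tub's +y end: 94 mm above the tub's underside, at tub (0, +94) mm. Its axes are the tub's: the hinge runs along x, outward is +y
- right_hinge (a point): the same for the tab at the tub's -y end: 94 mm above the underside, at tub (0, -94) mm. Its axes are the tub's: the hinge runs along x, outward is -y
- tab_left (a joint): angle of the +y end tab, a light blue plate 70 mm wide, 3 mm thick, reaching 30 mm from its hinge. 0 = shut, hanging straight down; 1.57 = level; more = raised higher. Starts at 1.3 to 2.1. The hinge is light (under 1 N); let go too soon it springs back to about 0.6. From 0.3 to 0.15 it rides over the rim's lip (3 to 5 N inward near its lower edge), then it snaps shut (0 to 0.04) and stays
- tab_right (a joint): the same for the tab at the -y end. Once a tab is shut, pressing on with more than about 7 N slides the tub
- tab_far (a joint): the tab on the tub's +x long side, 100 mm wide; 0 to 0.04 = shut, as it starts
- tab_near (a joint): the tab on the tub's -x long side, 100 mm wide; 0 to 0.04 = shut, as it starts
- soy_bottle: bystander: near-black bottle with yellow cap, 62 mm across, 205 mm tall; origin at the centre of its underside. About 0.3 m from the tub's centre, beyond one of its ends
- sauce_bottle: bystander: dark red bottle with red cap, 68 mm across, 215 mm tall; origin at the centre of its underside. About 0.3 m from the tub's centre, beyond the other end
- paste_jar: bystander: brown jar with red cap, 86 mm across, 115 mm tall; origin at the centre of its underside. Beyond the tub's +x side
- label_roll: bystander: white paper label roll lying flat, 72 mm across, 30 mm tall; origin at the centre of its underside
- rice_paddle: bystander: wooden rice paddle, 240 mm long, 60 mm wide, 9 mm thick, lying flat along the tub's -x side; origin at its underside
- marker: bystander: black marker with red cap, 133 mm long, 18 mm thick, lying between the tub's +y end and a bottle; origin at its underside
- price_card: bystander: small blackboard price card on a white foot, 85 mm wide, 92 mm tall; origin at the centre of its underside
Things that resemble listed ones, but are neither listed nor needed, are in the scene too. There is more than one size of the tub; the one meant has the size given above.

How it is judged:
By the outcome, as a careful person would: the job done as asked, in the order asked, and still so for the second after the job is handed in, with the robot touching nothing.
It also fails if it takes over 45 s, if anything falls off the work surface, if the arm or the gripper's body presses on something with over 40 N, if the wrist force passes 120 N, or if a joint passes its speed limit or range.

## Working session

There is one attempt and no reset: what is moved stays moved. The work goes in short steps, Python scripts to look and compute and a tool call to move; the robot and the scene stay as the last step left them, time stands still between calls to the robot, and variables do not carry over. Pictures are saved under pics/ and viewed, about 8 in all and at most 12, crops included, and the job is handed in when it is done.

Besides the shell and the picture viewer there is one more tool, called after "Call:" as name([rows], argument=value, ...), one row to a line, values as JSON. jog_arm: Moves the arm, as the interface text tells. Its arguments: {"type":"object","properties":{"series":{"type":"array","items":{"type":"array"}}},"required":["series"]}

```bash
mkdir -p pics
python3 - <<'E'
from station import *
import cv2
for n in("scene","top"):
    cv2.imwrite(f"pics/{n}0.png",capture(n)[:,:,::-1]); c=camera_info(n);print(n,{k:c[k] for k in c})
s=sense();print(s)
E
```

```text
scene {'fx': 502.81300962459085, 'fy': 502.81300962459085, 'cx': 324.6957357900377, 'cy': 231.46184665420228, 'k1': -0.1028472145190721, 'rvec': array([ 2.30488929,  1.23997493, -0.38097219]), 'tvec': array([-0.36018925, -0.35584515,  1.41125589])}
top {'fx': 447.35320776213274, 'fy': 447.35320776213274, 'cx': 320.86009481816086, 'cy': 234.28993386257866, 'k1': -0.036885882156487804, 'rvec': array([ 2.13838388, -2.13789491,  0.20270798]), 'tvec': array([0.03314462, 0.60263865, 0.89442804])}
{'time_s': 0.1, 'joints': array([-5.04433405e+01,  2.20869907e+01,  3.86068200e-01, -2.47041093e-02,
       -6.84112305e+01, -1.48167280e+01]), 'joint_velocities': array([ 0.00047688, -0.00391169,  0.2297263 ,  0.09130287,  0.00691503,
       -0.02416892]), 'effort': array([-3.78199984e-04, -3.91691601e+01,  1.87935269e+01,  4.23186421e+00,
        1.34490352e-02, -7.41387521e-05]), 'tcp_pos': array([ 0.26134455, -0.5671314 ,  0.22155337]), 'ee_rot': array([[-4.18354764e-01, -9.37448901e-04, -9.08283223e-01],
       [ 9.08281516e-01,  1.76447443e-03, -4.18355799e-01],
       [ 1.99482970e-03, -9.99998004e-01,  1.13291227e-04]]), 'wrist_force': array([-0.88105942,  0.01201583, -0.67881729]), 'moment': array([-0.00136526,  0.02421192, -0.01952052]), 'gripper_width': 1.0010522264730426}
```

View pics/scene0.png

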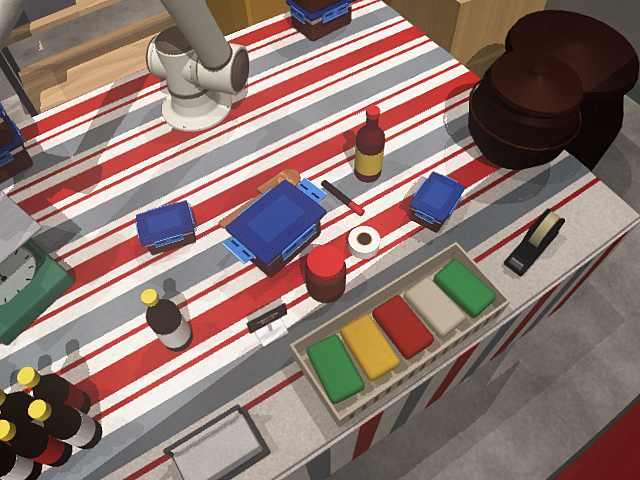

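View pics/top0.png

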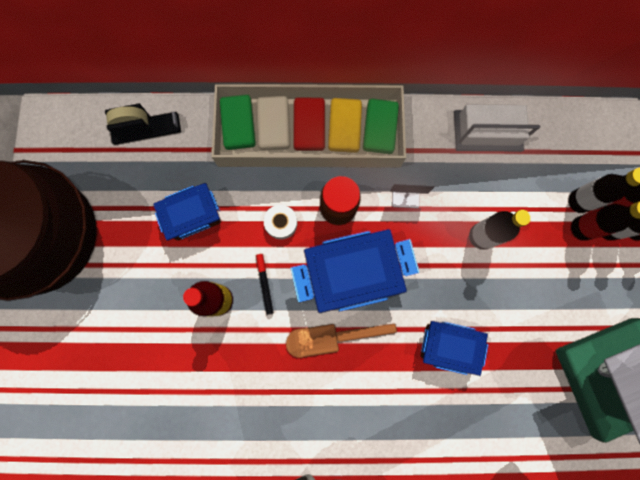

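The scene view shows the big tub at about (275,225), with raised tabs at (310,190) and (238,248). In the top view its lid is at (355,270) and the tabs are at (302,282) and (406,258). The marker is at (265,285), left of the +y tab.

```bash
cat > h.py <<'E'
from station import *
import cv2, numpy as np
def ray(n,uv,ci=None):
    c=ci or camera_info(n);uv=np.atleast_2d(np.asarray(uv,float))
    K=np.array([[c["fx"],0,c["cx"]],[0,c["fy"],c["cy"]],[0,0,1]])
    p=cv2.undistortPoints(uv[:,None],K,np.array([c["k1"],0,0,0.]))[:,0]
    R=cv2.Rodrigues(np.asarray(c["rvec"]))[0];o=-R.T@np.asarray(c["tvec"])
    return o,np.c_[p,np.ones(len(p))]@R
def plane(n,uv,z):
    o,d=ray(n,uv);return o+d*((z-o[2])/d[:,2])[:,None]
def proj(n,P):
    c=camera_info(n);K=np.array([[c["fx"],0,c["cx"]],[0,c["fy"],c["cy"]],[0,0,1]])
    return cv2.projectPoints(np.atleast_2d(np.asarray(P,float)),np.asarray(c["rvec"]),np.asarray(c["tvec"]),K,np.array([c["k1"],0,0,0.]))[0][:,0]
E
python3 - <<'E'
from h import *
im=cv2.imread("pics/top0.png");hsv=cv2.cvtColor(im,cv2.COLOR_BGR2HSV)
for (u,v) in [(355,270),(302,290),(408,250),(315,275)]:print(hsv[v,u])
blue=cv2.inRange(hsv,(100,120,40),(130,255,255))
roi=np.zeros_like(blue);roi[220:320,285:422]=1;blue*=roi
light=cv2.inRange(hsv,(95,80,185),(118,255,255))*roi
dark=cv2.morphologyEx(blue&~light,cv2.MORPH_OPEN,np.ones((7,7)))
c=max(cv2.findContours(dark,0,2)[0],key=cv2.contourArea)
r=cv2.minAreaRect(c);print(r)
P=plane("top",cv2.boxPoints(r),.1)
print(P,P.mean(0),np.linalg.norm(P-np.roll(P,1,0),axis=1))
for c in cv2.findContours(light,0,2)[0]:
    if cv2.contourArea(c)>60:
        b=cv2.boxPoints(cv2.minAreaRect(c));print(cv2.contourArea(c),b.round(),plane("top",b,.1)[:,:2].round(3).tolist())
s=cv2.imread("pics/scene0.png")[150:300,190:360]
t=im[215:325,270:440]
cv2.imwrite("pics/c1.png",np.vstack([cv2.resize(s,(510,450)),cv2.resize(cv2.resize(t,(680,440)),(510,330))])[:, :][:600*2])
a=cv2.resize(s,(400,353));b=cv2.resize(t,(400,259))
cv2.imwrite("pics/c1.png",np.vstack([cv2.resize(s,(400,353),interpolation=2),cv2.resize(t,(400,240),interpolation=2)]))
E
```

```text
[111 204 150]
[106 185 231]
[106 183 226]
[111 215 128]
((354.4705810546875, 270.370361328125), (68.30361938476562, 92.68193817138672), 77.19573211669922)
[[ 0.56774728  0.07229928  0.1       ]
 [ 0.60983965 -0.10985444  0.1       ]
 [ 0.47621485 -0.13609556  0.1       ]
 [ 0.43669652  0.04205091  0.1       ]] [ 0.52262457 -0.03289995  0.1       ] [0.13449634 0.18695385 0.13617704 0.18247702]
500.5 [[290. 268.]
 [305. 264.]
 [313. 298.]
 [298. 302.]] [[0.527, 0.096], [0.534, 0.065], [0.468, 0.049], [0.461, 0.08]]
477.5 [[395. 243.]
 [410. 239.]
 [419. 272.]
 [404. 276.]] [[0.576, -0.114], [0.585, -0.144], [0.518, -0.16], [0.51, -0.131]]
```

View pics/c1.png

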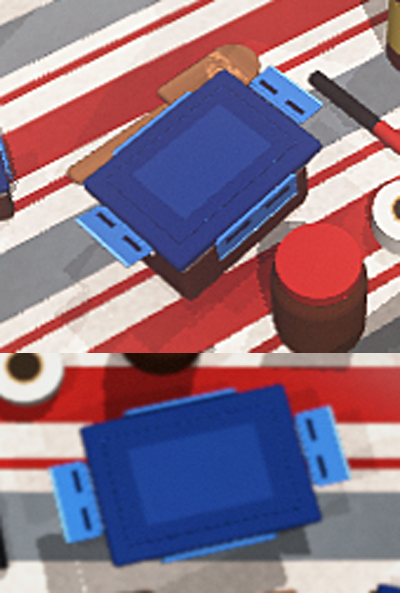

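```bash
cat >> h.py <<'E'
from scipy.spatial.transform import Rotation as Ro
C=np.array([.5226,-.033]); YAW=np.radians(12.8)
tx=np.array([np.cos(YAW),np.sin(YAW),0]);ty=np.array([-np.sin(YAW),np.cos(YAW),0])
def target(side,u,h,tilt=25,flip=1):
    o=side*ty;p=np.r_[C,.094]+o*(.094+u/1000)+[0,0,h/1000]
    t=np.radians(tilt);y=-np.sin(t)*o-np.array([0,0,np.cos(t)]);x=flip*tx
    return p,np.c_[x,y,np.cross(x,y)]
def delta(p,R,s=None):
    s=s or sense();R0=s["ee_rot"]
    return R0.T@(p-s["tcp_pos"]),np.degrees(Ro.from_matrix(R0.T@R).as_rotvec())
def local(side,p=None):
    p=sense()["tcp_pos"] if p is None else p
    d=p-np.r_[C,.094];o=side*ty
    return (np.array([d@o-.094,d@tx,d[2]])*1000).round(1)
E
python3 - <<'E'
from h import *
s=sense();c=camera_info("wrist");R=cv2.Rodrigues(np.asarray(c["rvec"]))[0]
print("cam in tool",s["ee_rot"].T@(-R.T@np.asarray(c["tvec"])-s["tcp_pos"]), (R@s["ee_rot"]).round(2))
for f in(1,-1):
    p,Rt=target(-1,22,35,25,f);d,r=delta(p,Rt);print(f,p,d,r,np.linalg.norm(r))
    p,Rt=target(1,22,35,25,f);d,r=delta(p,Rt);print(f,p,d,r,np.linalg.norm(r))
E
```

```text
cam in tool [-0.00130945 -0.1627783   0.08453741] [[ 1.    0.    0.  ]
 [ 0.   -0.3  -0.95]
 [-0.    0.95 -0.3 ]]
1 [ 0.54829963 -0.14611733  0.129     ] [ 0.26216565  0.09302705 -0.43678065] [ 17.89020878 100.12800303 -22.11885552] 104.09092337877729
1 [0.49690037 0.08011733 0.129     ] [ 0.48915353  0.09347442 -0.48474215] [-18.10169402 100.1089133   22.27261137] 104.1418987083127
-1 [ 0.54829963 -0.14611733  0.129     ] [ 0.26216565  0.09302705 -0.43678065] [-20.91249547 -76.76362535 -16.91447868] 81.33932771574192
-1 [0.49690037 0.08011733 0.129     ] [ 0.48915353  0.09347442 -0.48474215] [ 21.05686059 -76.72713187  17.11361281] 81.38378147066109
```

Call:
jog_arm([
  [[0, -0.06, 0], [0, 0, 0], 0],
  [[0, -0.06, 0], [0, 0, 0], 0],
])

```text
time_s: 0.35
tcp_pos: [0.2613, -0.5672, 0.3429]
ee_rot: [[-0.419, -0.002, -0.908], [0.908, 0.002, -0.419], [0.003, -1.0, 0.001]]
wrist_force: [0.4, -1.2, 1.2]
gripper_width: 0.853
```

Call:
jog_arm([
  [[0, 0, 0], [1.79, 10.01, -2.21], 0],
  [[0, 0, 0], [1.79, 10.01, -2.21], 0],
  [[0, 0, 0], [1.79, 10.01, -2.21], 0],
  [[0, 0, 0], [1.79, 10.01, -2.21], 0],
  [[0, 0, 0], [1.79, 10.01, -2.21], 0],
  [[0, 0, 0], [1.79, 10.01, -2.21], 0],
  [[0, 0, 0], [1.79, 10.01, -2.21], 0],
  [[0, 0, 0], [1.79, 10.01, -2.21], 0],
  [[0, 0, 0], [1.79, 10.01, -2.21], 0],
  [[0, 0, 0], [1.79, 10.01, -2.21], 0],
])

```text
time_s: 1.6
tcp_pos: [0.2618, -0.5675, 0.3415]
ee_rot: [[0.976, -0.093, -0.196], [0.217, 0.413, 0.884], [-0.001, -0.906, 0.423]]
wrist_force: [-0.2, 0.9, -0.1]
gripper_width: 0.002
```

Run:
```python
from h import *
s=sense();print(s["joints"].round(1),s["tcp_pos"],s["wrist_force"])
p,R=target(-1,22,200);print(delta(p,R))
```

```text
[ -55.2   33.7   35.9  -10.1 -115.3 -114.7] [ 0.26182005 -0.56754922  0.34153319] [-0.23222253  0.88197342 -0.0742546 ]
(array([0.3711541 , 0.19046132, 0.29648595]), array([-0.05138016, -0.27914248,  0.04018786]))
```

Call:
jog_arm([
  [[0.0412, 0.0212, 0.0329], [0, 0, 0], 0],
  [[0.0412, 0.0212, 0.0329], [0, 0, 0], 0],
  [[0.0412, 0.0212, 0.0329], [0, 0, 0], 0],
  [[0.0412, 0.0212, 0.0329], [0, 0, 0], 0],
  [[0.0412, 0.0212, 0.0329], [0, 0, 0], 0],
  [[0.0412, 0.0212, 0.0329], [0, 0, 0], 0],
  [[0.0412, 0.0212, 0.0329], [0, 0, 0], 0],
  [[0.0412, 0.0212, 0.0329], [0, 0, 0], 0],
  [[0.0412, 0.0212, 0.0329], [0, 0, 0], 0],
  [[0, 0, 0], [0, 0, 0], 0],
])

```text
time_s: 2.85
tcp_pos: [0.5465, -0.1416, 0.2929]
ee_rot: [[0.974, -0.097, -0.205], [0.227, 0.411, 0.883], [-0.001, -0.906, 0.423]]
wrist_force: [-0.2, -0.2, 0.1]
gripper_width: 0.006
```

Run:
```python
from h import *
s=sense();print(s["joints"].round(1),s["tcp_pos"],s["wrist_force"],local(-1))
im=capture("wrist");pts=[target(-1,0,0)[0]+k*tx for k in(-.035,.035)]+[np.r_[C,.1]+a*.066*tx+b*.091*ty for a,b in((-1,-1),(1,-1),(1,1),(-1,1))]
q=proj("wrist",pts);print(q)
im=im[:,:,::-1].copy()
for a in q: cv2.circle(im,tuple(int(v) for v in a),4,(0,255,0),1)
cv2.imwrite("pics/w1.png",im)
for u,h in((22,60),(22,12)):
    print(delta(*target(-1,u,h)))
```

```text
[ -11.5   21.6   14.2  -22.6  -93.4 -154.6] [ 0.54654199 -0.14162864  0.29286232] [-0.17511414 -0.17103338  0.12051304] [ 17.2  -0.7 198.9]
[[287.71756861 268.69237087]
 [349.41378591 268.94937735]
 [259.61608026 265.69519202]
 [377.61587311 266.18406293]
 [374.56798984 112.68936732]
 [263.68134897 112.36068024]]
(array([ 0.001964  ,  0.12500751, -0.06159441]), array([ 0.06985545,  0.17404573, -0.16045326]))
(array([ 0.00202432,  0.1685349 , -0.08182713]), array([ 0.06985545,  0.17404573, -0.16045326]))
```

View pics/w1.png

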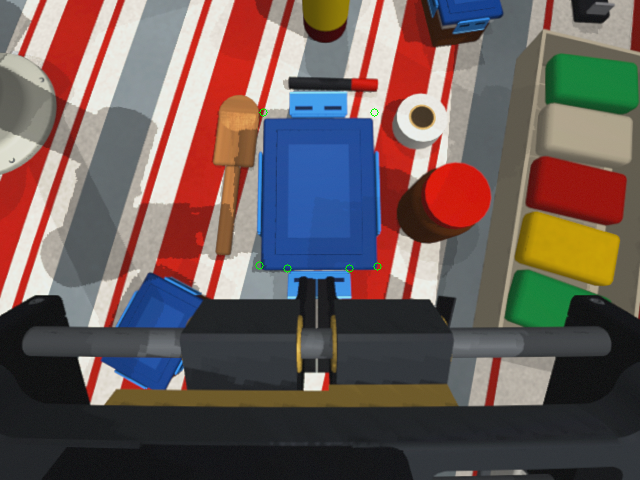

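The wrist view shows the lid edges at rows ~118 and ~270, about 4–5 px below my prediction. The -y tab is under the fingers at (320,285). I'll refine the tub centre.

Run:
```python
from h import *
im=cv2.imread("pics/w1.png");hsv=cv2.cvtColor(im,cv2.COLOR_BGR2HSV)
def lidfit(n,hsv,x0,x1,y0,y1,z=.1):
    m=cv2.inRange(hsv,(105,150,40),(125,255,255))
    light=cv2.inRange(hsv,(95,80,190),(118,255,255))
    roi=np.zeros_like(m);roi[y0:y1,x0:x1]=255
    m=cv2.morphologyEx(m&~light&roi,cv2.MORPH_OPEN,np.ones((9,9)))
    c=max(cv2.findContours(m,0,1)[0],key=cv2.contourArea)[:,0].astype(np.float32)
    P=plane(n,c,z)[:,:2].astype(np.float32)*1000
    (cx,cy),(w,h),a=cv2.minAreaRect(P);print(n,(cx,cy),(w,h),a)
lidfit("wrist",hsv,240,400,95,290)
t=cv2.cvtColor(capture("top")[:,:,::-1].copy(),cv2.COLOR_BGR2HSV);lidfit("top",cv2.cvtColor(cv2.imread("pics/top0.png"),cv2.COLOR_BGR2HSV),285,422,220,320)
lidfit("scene",cv2.cvtColor(cv2.imread("pics/scene0.png"),cv2.COLOR_BGR2HSV),200,340,170,290)
w=cv2.imread("pics/w1.png");h2=cv2.cvtColor(w,cv2.COLOR_BGR2HSV);print([(v,h2[v,355].tolist()) for v in range(262,302,2)],[(v,h2[v,320].tolist()) for v in range(86,124,2)])
```

```text
wrist (523.4190063476562, -37.15254211425781) (133.25265502929688, 179.77362060546875) 13.745071411132812
top (522.5478515625, -31.472610473632812) (135.6912841796875, 180.94520568847656) 12.502754211425781
scene (523.9761352539062, -41.55670166015625) (75.58616638183594, 104.02869415283203) 20.505699157714844
[(262, [110, 195, 149]), (264, [110, 196, 146]), (266, [110, 198, 148]), (268, [109, 213, 128]), (270, [177, 200, 158]), (272, [2, 222, 179]), (274, [2, 221, 178]), (276, [2, 220, 177]), (278, [2, 218, 177]), (280, [2, 222, 178]), (282, [2, 220, 180]), (284, [1, 215, 180]), (286, [2, 220, 177]), (288, [2, 222, 178]), (290, [2, 222, 179]), (292, [2, 224, 179]), (294, [2, 221, 181]), (296, [2, 225, 179]), (298, [2, 218, 180]), (300, [100, 20, 39])] [(86, [113, 31, 33]), (88, [90, 27, 28]), (90, [99, 36, 113]), (92, [96, 112, 244]), (94, [104, 175, 234]), (96, [104, 179, 236]), (98, [104, 180, 235]), (100, [104, 180, 236]), (102, [104, 182, 235]), (104, [104, 179, 236]), (106, [104, 182, 236]), (108, [104, 183, 236]), (110, [104, 179, 236]), (112, [104, 183, 235]), (114, [105, 186, 228]), (116, [106, 192, 208]), (118, [109, 169, 124]), (120, [109, 193, 153]), (122, [109, 195, 152])]
```

```bash
sed -i 's/^C=.*/C=np.array([.523,-.036]); YAW=np.radians(13.3)/' h.py
python3 - <<'E'
from h import *
s=sense();print(local(-1))
p0,R=s["tcp_pos"],s["ee_rot"];prev=p0
for u,h in((22,50),(22,15),(20,-6),(26,-18),(19,-26),(13,-28)):
    p,_=target(-1,u,h);print(u,h,(R.T@(p-prev)*1000).round(1));prev=p
E
```

```text
[ 16.9  -3.1 199.7]
22 50 [  3.3 133.6 -67.6]
22 15 [  0.   31.7 -14.7]
20 -6 [ 0.  19.9 -7. ]
26 -18 [  0.1   8.4 -10.5]
19 -26 [-0.  10.2  3. ]
13 -28 [-0.   4.3  4.6]
```

Call:
jog_arm([
  [[0.001, 0.0445, -0.0225], [0, 0, 0], 0],
  [[0.001, 0.0445, -0.0225], [0, 0, 0], 0],
  [[0.001, 0.0445, -0.0225], [0, 0, 0], 0],
  [[0, 0.0155, -0.0073], [0, 0, 0], 0],
  [[0, 0.0155, -0.0073], [0, 0, 0], 0],
  [[0, 0, 0], [0, 0, 0], 0],
])

```text
time_s: 3.7
tcp_pos: [0.5497, -0.1499, 0.1105]
ee_rot: [[0.975, -0.093, -0.201], [0.222, 0.41, 0.885], [0.0, -0.907, 0.421]]
wrist_force: [0.7, 0.2, 0.2]
gripper_width: 0.004
```

Call:
jog_arm([
  [[0, 0.01, -0.0035], [0, 0, 0], 0],
  [[0, 0.01, -0.0035], [0, 0, 0], 0],
  [[0, 0, 0], [0, 0, 0], 0],
])

```text
time_s: 4.08
tcp_pos: [0.5487, -0.1471, 0.0886]
ee_rot: [[0.975, -0.095, -0.201], [0.222, 0.411, 0.884], [-0.001, -0.907, 0.422]]
wrist_force: [-1.2, 0.6, 0.3]
gripper_width: 0.004
```

Run:
```python
from h import *
print(local(-1),sense()["wrist_force"])
a=capture("wrist")[150:480,200:460,::-1];t=capture("top")[200:340,270:450,::-1]
cv2.imwrite("pics/w2.png",np.hstack([cv2.resize(a,(390,495)),cv2.resize(t,(400,495))]))
```

```text
[20.  -0.5 -5.4] [-1.16762623  0.61445162  0.2764587 ]
```

View pics/w2.png

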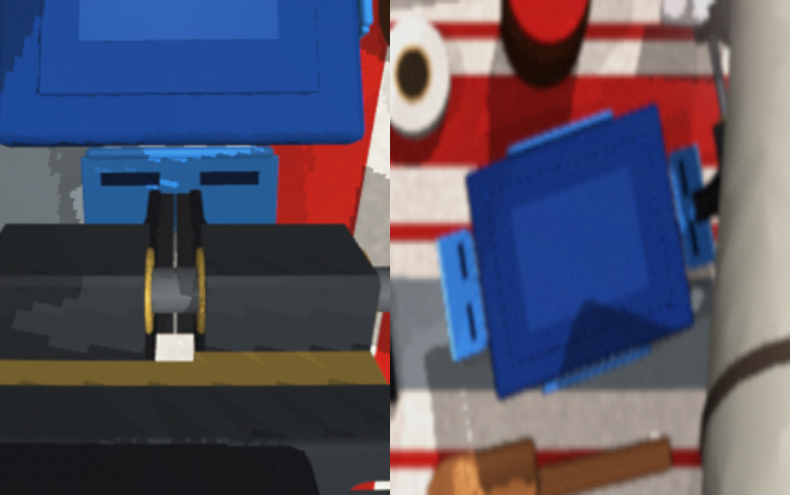

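The tab is bent down under the fingertip, centred on it. I'll continue the arc.

Call:
jog_arm([
  [[0, 0.0044, -0.0053], [0, 0, 0], 0],
  [[0, 0.0044, -0.0053], [0, 0, 0], 0],
  [[0, 0.005, 0.0015], [0, 0, 0], 0],
  [[0, 0.005, 0.0015], [0, 0, 0], 0],
  [[0, 0, 0], [0, 0, 0], 0],
])

```text
time_s: 4.8
tcp_pos: [0.5488, -0.146, 0.0687]
ee_rot: [[0.975, -0.094, -0.202], [0.223, 0.411, 0.884], [-0.0, -0.907, 0.421]]
wrist_force: [-0.5, -0.6, -0.8]
gripper_width: 0.004
```

Call:
jog_arm([
  [[0, 0.0014, 0.0015], [0, 0, 0], 0],
  [[0, 0.0014, 0.0015], [0, 0, 0], 0],
  [[0, 0, 0], [0, 0, 0], 0],
])

```text
time_s: 5.18
tcp_pos: [0.5482, -0.1425, 0.0679]
ee_rot: [[0.975, -0.093, -0.202], [0.222, 0.41, 0.884], [0.001, -0.907, 0.421]]
wrist_force: [-0.2, -0.9, -0.7]
gripper_width: 0.001
```

Run:
```python
from h import *
s=sense();print(local(-1),s["wrist_force"],(s["wrist_force"]@ty))
```

```text
[ 15.5   0.  -26.1] [-0.21540167 -0.88400456 -0.66257237] -0.8107414586518894
```

Call:
jog_arm([
  [[0, 0.0006, 0.0014], [0, 0, 0], 0],
  [[0, 0.0006, 0.0014], [0, 0, 0], 0],
  [[0, 0, 0], [0, 0, 0], 0],
])

```text
time_s: 5.55
tcp_pos: [0.5477, -0.1402, 0.0678]
ee_rot: [[0.975, -0.093, -0.202], [0.222, 0.409, 0.885], [0.001, -0.908, 0.42]]
wrist_force: [0.3, -3.1, -0.4]
gripper_width: 0.006
```

Call:
jog_arm([
  [[0, 0.0006, 0.0014], [0, 0, 0], 0],
  [[0, 0, 0], [0, 0, 0], 0],
])

```text
time_s: 5.8
tcp_pos: [0.5475, -0.1391, 0.0677]
ee_rot: [[0.975, -0.092, -0.202], [0.222, 0.409, 0.885], [0.001, -0.908, 0.419]]
wrist_force: [1.1, -4.9, -2.0]
gripper_width: 0.008
```

Call:
jog_arm([
  [[0, 0.0006, 0.0014], [0, 0, 0], 0],
  [[0, 0, 0], [0, 0, 0], 0],
])

```text
time_s: 6.05
tcp_pos: [0.5465, -0.136, 0.068]
ee_rot: [[0.975, -0.094, -0.201], [0.222, 0.412, 0.884], [-0.0, -0.906, 0.422]]
wrist_force: [-0.3, -0.3, -0.5]
gripper_width: 0.008
```

Force rose to 5 N and then dropped as the tip jumped, which looks like a snap. One more light step to feel the stop.

Call:
jog_arm([
  [[0, 0.0004, 0.001], [0, 0, 0], 0],
  [[0, 0, 0], [0, 0, 0], 0],
])

```text
time_s: 6.3
tcp_pos: [0.5465, -0.1355, 0.0681]
ee_rot: [[0.975, -0.094, -0.202], [0.223, 0.41, 0.884], [0.0, -0.907, 0.421]]
wrist_force: [-0.5, -1.7, -1.2]
gripper_width: 0.005
```

Call:
jog_arm([
  [[0, 0.0004, 0.001], [0, 0, 0], 0],
  [[0, 0, 0], [0, 0, 0], 0],
])

```text
time_s: 6.55
tcp_pos: [0.5465, -0.1352, 0.0681]
ee_rot: [[0.975, -0.093, -0.202], [0.222, 0.409, 0.885], [0.0, -0.908, 0.42]]
wrist_force: [-0.1, -4.6, -0.1]
gripper_width: 0.006
```

Call:
jog_arm([
  [[0, -0.008, -0.018], [0, 0, 0], 0],
  [[0, -0.008, -0.018], [0, 0, 0], 0],
  [[0, -0.0544, 0.0253], [0, 0, 0], 0],
  [[0, -0.0544, 0.0253], [0, 0, 0], 0],
  [[0, -0.0544, 0.0253], [0, 0, 0], 0],
  [[0, -0.0544, 0.0253], [0, 0, 0], 0],
  [[0, 0, 0], [0, 0, 0], 0],
])

```text
time_s: 7.42
tcp_pos: [0.5568, -0.1748, 0.3138]
ee_rot: [[0.975, -0.082, -0.206], [0.222, 0.407, 0.886], [0.011, -0.91, 0.415]]
wrist_force: [0.9, 0.3, 0.0]
gripper_width: 0.011
```

Run:
```python
from h import *
s=sense();print(s["joints"].round(1),s["tcp_pos"])
for f in (-1,1): print(f,delta(*target(1,17,200,25,f)))
R=target(1,0,0,25,-1)[1];print("after rot",R.T@(target(1,20,200)[0]-s["tcp_pos"]))
R=target(1,0,0,25,-1)[1]; print("step",R.T@(target(1,20,200)[0]-target(1,20,50)[0]))
cv2.imwrite("pics/w3.png",capture("wrist")[:330,100:560,::-1])
```

```text
[ -14.2   23.    19.2  -22.1  -96.8 -153.5] [ 0.55677657 -0.17479438  0.31375507]
-1 (array([-0.00333696,  0.1232    ,  0.22279488]), array([ -0.99688473, 163.01698911, -75.14581342]))
1 (array([-0.00333696,  0.1232    ,  0.22279488]), array([-49.49565754,  -0.50964193,   0.65660964]))
after rot [ 0.00094103 -0.09064197 -0.2411268 ]
step [ 0.         -0.13594617  0.06339274]
```

View pics/w3.png

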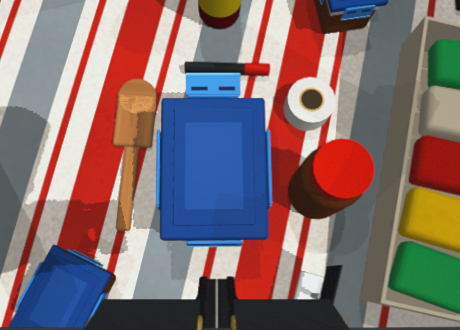

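The right tab now shows only as a thin shut strip at (215,243), like the side tabs. The left tab, at (213,85), is still raised, with the marker just beyond it. I'll turn the tool half around, negative about y to stay within joint 6's range.

Call:
jog_arm([
  [[0, 0, 0], [0.06, -9.64, 4.45], 0],
  [[0, 0, 0], [0.06, -9.64, 4.45], 0],
  [[0, 0, 0], [0.06, -9.64, 4.45], 0],
  [[0, 0, 0], [0.06, -9.64, 4.45], 0],
  [[0, 0, 0], [0.06, -9.64, 4.45], 0],
  [[0, 0, 0], [0.06, -9.64, 4.45], 0],
  [[0, 0, 0], [0.06, -9.64, 4.45], 0],
  [[0, 0, 0], [0.06, -9.64, 4.45], 0],
  [[0, 0, 0], [0.06, -9.64, 4.45], 0],
])

```text
time_s: 8.6
tcp_pos: [0.5548, -0.1731, 0.3051]
ee_rot: [[-0.321, -0.408, -0.855], [0.947, -0.128, -0.294], [0.01, -0.904, 0.428]]
wrist_force: [-0.4, -0.0, 0.3]
gripper_width: 0.002
```

Call:
jog_arm([
  [[0, 0, 0], [0.06, -9.64, 4.45], 0],
  [[0, 0, 0], [0.06, -9.64, 4.45], 0],
  [[0, 0, 0], [0.06, -9.64, 4.45], 0],
  [[0, 0, 0], [0.06, -9.64, 4.45], 0],
  [[0, 0, 0], [0.06, -9.64, 4.45], 0],
  [[0, 0, 0], [0.06, -9.64, 4.45], 0],
  [[0, 0, 0], [0.06, -9.64, 4.45], 0],
  [[0, 0, 0], [0.06, -9.64, 4.45], 0],
  [[0, 0, 0], [0, 0, 0], 0],
])

```text
time_s: 9.72
tcp_pos: [0.5533, -0.1736, 0.3064]
ee_rot: [[-0.974, 0.083, 0.213], [-0.228, -0.409, -0.884], [0.014, -0.909, 0.417]]
wrist_force: [-0.1, -0.5, -0.4]
gripper_width: 0.005
```

Run:
```python
from h import *
s=sense();print(s["joints"].round(1),s["tcp_pos"])
print(delta(*target(1,17,200,25,-1)))
```

```text
[ 10.3  10.5 -17.2  27.5 -64.5  -9.5] [ 0.55326746 -0.17356073  0.30637311]
(array([-0.00179342, -0.09376315, -0.23405901]), array([0.36258902, 0.21242468, 0.7660986 ]))
```

Call:
jog_arm([
  [[0, -0.0187, -0.0468], [0.36, 0.21, 0.77], 0],
  [[0, -0.0187, -0.0468], [0, 0, 0], 0],
  [[0, -0.0187, -0.0468], [0, 0, 0], 0],
  [[0, -0.0187, -0.0468], [0, 0, 0], 0],
  [[0, -0.0187, -0.0468], [0, 0, 0], 0],
  [[0, 0, 0], [0, 0, 0], 0],
])

```text
time_s: 10.48
tcp_pos: [0.4968, 0.0748, 0.2925]
ee_rot: [[-0.972, 0.1, 0.212], [-0.234, -0.412, -0.881], [-0.001, -0.906, 0.424]]
wrist_force: [-0.7, -1.1, -0.1]
gripper_width: 0.002
```

Run:
```python
from h import *
s=sense();print(s["joints"].round(1),s["tcp_pos"],s["wrist_force"],local(1))
im=capture("wrist")[:,:,::-1].copy();cv2.imwrite("pics/w4.png",im)
hsv=cv2.cvtColor(im,cv2.COLOR_BGR2HSV)
m=cv2.inRange(hsv,(105,150,40),(125,255,255))&~cv2.inRange(hsv,(95,80,190),(118,255,255));m[:90]=0;m[300:]=0;m[:,:235]=0;m[:,405:]=0
m=cv2.morphologyEx(m,cv2.MORPH_OPEN,np.ones((9,9)))
c=max(cv2.findContours(m,0,1)[0],key=cv2.contourArea)[:,0].astype(np.float32)
print(cv2.minAreaRect(plane("wrist",c,.1)[:,:2].astype(np.float32)*1000))
print(delta(*target(1,22,50,25,-1)))
```

```text
[ 40.1   8.8 -20.1  23.2 -74.2 -35.6] [0.4968175  0.07475764 0.29248227] [-0.73281851 -1.10176685 -0.10773316] [ 19.8  -0.  198.5]
((523.48486328125, -35.85783386230469), (134.10658264160156, 179.78907775878906), 13.391002655029297)
(array([-0.00034101,  0.13301518, -0.06623581]), array([-0.09263111,  0.13472874, -0.10517578]))
```

View pics/w4.png

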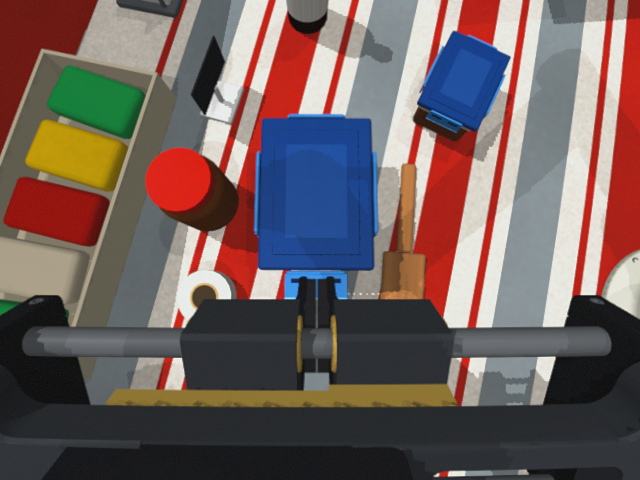

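The lid centre agrees at (523.5,-35.9), and the fingers are over the left tab at (316,285). I'll repeat the same strokes.

Call:
jog_arm([
  [[0, 0.0443, -0.0221], [0, 0, 0], 0],
  [[0, 0.0443, -0.0221], [0, 0, 0], 0],
  [[0, 0.0443, -0.0221], [0, 0, 0], 0],
  [[0, 0.0155, -0.0073], [0, 0, 0], 0],
  [[0, 0.0155, -0.0073], [0, 0, 0], 0],
  [[0, 0.01, -0.0035], [0, 0, 0], 0],
  [[0, 0.01, -0.0035], [0, 0, 0], 0],
  [[0, 0, 0], [0, 0, 0], 0],
])

```text
time_s: 11.52
tcp_pos: [0.4965, 0.0731, 0.0892]
ee_rot: [[-0.973, 0.1, 0.209], [-0.232, -0.412, -0.881], [-0.002, -0.906, 0.424]]
wrist_force: [-0.5, -0.2, 0.5]
gripper_width: 0.005
```

Run:
```python
from h import *
s=sense();print(local(1),s["wrist_force"],delta(*target(1,26,-18,25,-1)))
```

```text
[18.3 -0.7 -4.8] [-0.52252464 -0.23267906  0.47003076] (array([-0.00070949,  0.00869137, -0.01253595]), array([-0.06779847,  0.05945556, -0.13602919]))
```

Call:
jog_arm([
  [[0, 0.0044, -0.0062], [0, 0, 0], 0],
  [[0, 0.0044, -0.0062], [0, 0, 0], 0],
  [[0, 0.005, 0.0015], [0, 0, 0], 0],
  [[0, 0.005, 0.0015], [0, 0, 0], 0],
  [[0, 0.0014, 0.0015], [0, 0, 0], 0],
  [[0, 0.0014, 0.0015], [0, 0, 0], 0],
  [[0, 0, 0], [0, 0, 0], 0],
])

```text
time_s: 12.4
tcp_pos: [0.4971, 0.0699, 0.0673]
ee_rot: [[-0.973, 0.1, 0.21], [-0.232, -0.412, -0.881], [-0.002, -0.906, 0.424]]
wrist_force: [-0.2, -0.2, -1.2]
gripper_width: 0.005
```

Call:
jog_arm([
  [[0, 0.0006, 0.0014], [0, 0, 0], 0],
  [[0, 0.0006, 0.0014], [0, 0, 0], 0],
  [[0, 0, 0], [0, 0, 0], 0],
])

```text
time_s: 12.78
tcp_pos: [0.4979, 0.0685, 0.0672]
ee_rot: [[-0.972, 0.102, 0.21], [-0.233, -0.409, -0.882], [-0.004, -0.907, 0.421]]
wrist_force: [-5.0, 6.0, 1.4]
gripper_width: 0.006
```

Call:
jog_arm([
  [[0, 0.0006, 0.0014], [0, 0, 0], 0],
  [[0, 0, 0], [0, 0, 0], 0],
])

```text
time_s: 13.02
tcp_pos: [0.4988, 0.068, 0.0672]
ee_rot: [[-0.972, 0.103, 0.211], [-0.235, -0.407, -0.883], [-0.005, -0.908, 0.42]]
wrist_force: [-5.7, 8.7, 0.4]
gripper_width: 0.003
```

Force is 10 N and partly sideways, which wasn't the case on the first tab. I'll stop and look.

Run:
```python
from h import *
s=sense();print(local(1),s["wrist_force"],s["moment"],s["joints"].round(1))
print("right end was",local(-1,np.array([.5465,-.1352,.0681])),local(-1,np.array([.5475,-.1391,.0677])))
a=capture("wrist")[100:480,180:480,::-1];t=capture("top")[200:340,220:440,::-1];c=capture("scene")[120:290,200:410,::-1]
cv2.imwrite("pics/w5.png",np.hstack([cv2.resize(a,(420,532)),np.vstack([cv2.resize(t,(380,242)),cv2.resize(c,(380,290))])]))
```

```text
[ 12.8   0.4 -26.8] [-5.69680026  8.70805976  0.44544323] [ 2.94964556  1.92976718 -0.57565921] [ 37.5  22.7 -40.8  34.8 -42.5 -53.2]
right end was [  7.9   0.  -25.9] [ 12.    0.1 -26.3]
```

View pics/w5.png

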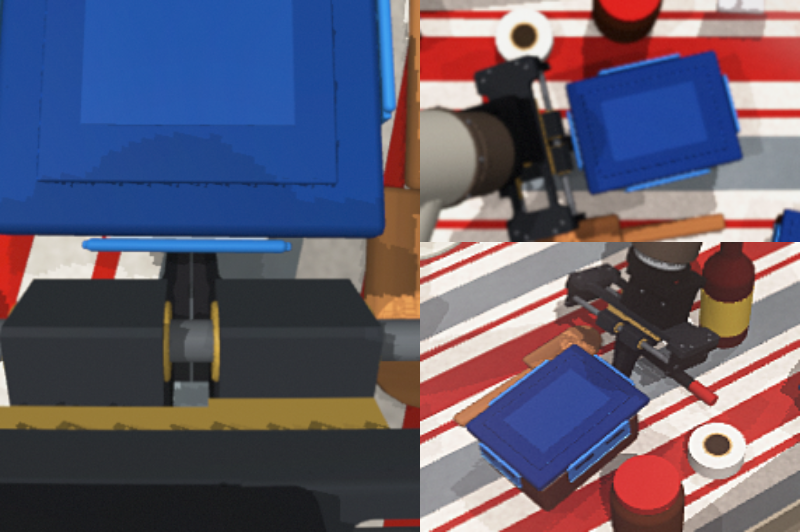

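The left tab is almost down: a thin strip at (185,243) with the fingertip on it. The wrist link is close to the sauce bottle in the scene view at (725,300). I'll back off a little and read the force again.

Call:
jog_arm([
  [[0, -0.0017, -0.0036], [0, 0, 0], 0],
  [[0, 0, 0], [0, 0, 0], 0],
])

```text
time_s: 13.42
tcp_pos: [0.4975, 0.0699, 0.0676]
ee_rot: [[-0.972, 0.101, 0.21], [-0.233, -0.412, -0.881], [-0.002, -0.906, 0.424]]
wrist_force: [-0.6, -0.1, 0.2]
gripper_width: 0.005
```

Run:
```python
from h import *
s=sense();print(local(1),s["wrist_force"],s["moment"],s["effort"].round(1))
im=capture("wrist")[:,:,::-1].copy();hsv=cv2.cvtColor(im,cv2.COLOR_BGR2HSV)
m=cv2.inRange(hsv,(105,150,40),(125,255,255))&~cv2.inRange(hsv,(95,80,190),(118,255,255));m[300:]=0
m=cv2.morphologyEx(m,cv2.MORPH_OPEN,np.ones((9,9)))
cs=max(cv2.findContours(m,0,1)[0],key=cv2.contourArea)[:,0].astype(np.float32)
print(cs.min(0),cs.max(0),cv2.minAreaRect(plane("wrist",cs,.1)[:,:2].astype(np.float32)*1000))
t=capture("top")[:,:,::-1];o=cv2.imread("pics/top0.png");c=capture("scene")[:,:,::-1];o2=cv2.imread("pics/scene0.png")
A=np.hstack([o[150:350,150:420],t[150:350,150:420]]);B=np.hstack([o2[90:290,250:450],c[90:290,250:450]])
cv2.imwrite("pics/w6.png",np.vstack([cv2.resize(A,(760,281)),cv2.resize(B,(760,318))[:318]]))
```

```text
[ 14.9  -0.5 -26.4] [-0.60927268 -0.07350988  0.23214596] [0.80248919 0.26517284 0.02857788] [  0.2 -31.9  11.    2.1  -0.7  -0. ]
[172.   0.] [451. 264.] ((518.8863525390625, -11.288246154785156), (131.15567016601562, 133.96302795410156), 13.09269905090332)
```

View pics/w6.png

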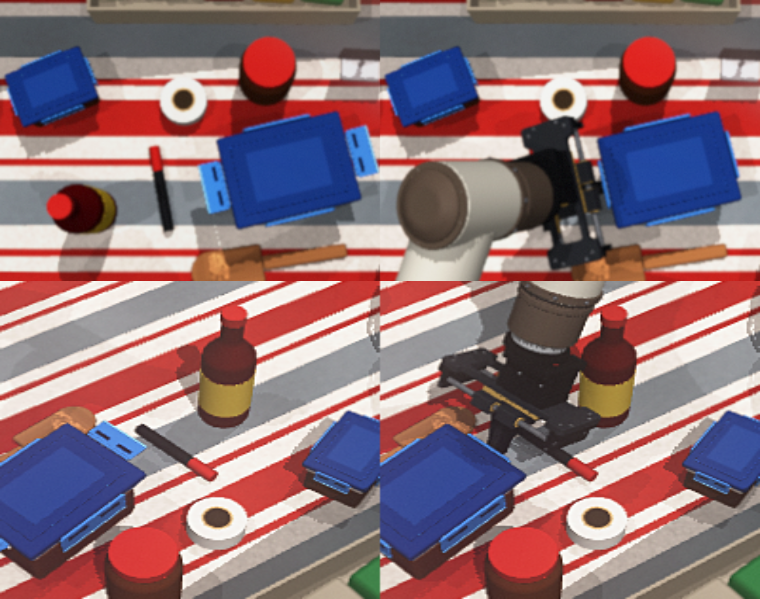

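The right tab's stop position implies the tub sits about 3 mm further toward +y than I assumed. The 10 N was therefore probably the left tab already shut. I'll retreat and check.

Call:
jog_arm([
  [[0, -0.0085, -0.018], [0, 0, 0], 0],
  [[0, -0.0085, -0.018], [0, 0, 0], 0],
  [[0, -0.0544, 0.0253], [0, 0, 0], 0],
  [[0, -0.0544, 0.0253], [0, 0, 0], 0],
  [[0, -0.0544, 0.0253], [0, 0, 0], 0],
  [[0, -0.0544, 0.0253], [0, 0, 0], 0],
  [[0, 0, 0], [0, 0, 0], 0],
])

```text
time_s: 14.45
tcp_pos: [0.4893, 0.1099, 0.3126]
ee_rot: [[-0.972, 0.109, 0.206], [-0.233, -0.405, -0.884], [-0.013, -0.908, 0.419]]
wrist_force: [-0.3, 0.4, -1.1]
gripper_width: 0.01
```

Run:
```python
from h import *
print(local(1),sense()["wrist_force"])
im=capture("wrist")[:,:,::-1].copy();hsv=cv2.cvtColor(im,cv2.COLOR_BGR2HSV)
m=cv2.inRange(hsv,(105,150,40),(125,255,255))&~cv2.inRange(hsv,(95,80,190),(118,255,255));m[300:]=0;m[:80]=0;m[:,:220]=0;m[:,405:]=0
m=cv2.morphologyEx(m,cv2.MORPH_OPEN,np.ones((9,9)))
cs=max(cv2.findContours(m,0,1)[0],key=cv2.contourArea)[:,0].astype(np.float32)
print(cs.min(0),cs.max(0),cv2.minAreaRect(plane("wrist",cs,.1)[:,:2].astype(np.float32)*1000))
a=im[80:330,180:460];t=capture("top")[200:340,250:440,::-1];c=capture("scene")[120:290,200:370,::-1]
cv2.imwrite("pics/w7.png",np.hstack([cv2.resize(a,(450,402)),np.vstack([cv2.resize(t,(340,250)),cv2.resize(c,(340,340))])[:402*2][:590] if 0 else cv2.resize(c,(350,402))]))
```

```text
[ 55.7   0.7 218.6] [-0.32060137  0.40566503 -1.14931872]
[263.  96.] [373. 240.] ((520.66650390625, -34.47650146484375), (132.67369079589844, 181.7693634033203), 12.448132514953613)
```

View pics/w7.png

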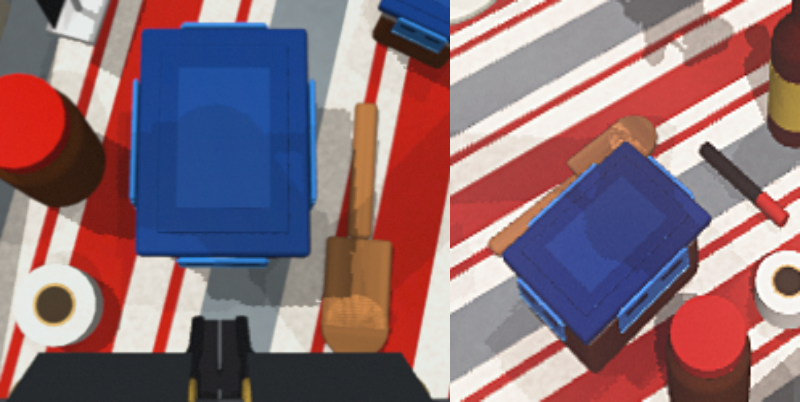

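Both end tabs show as thin strips, at (222,262) in the wrist view and hanging against the wall at (545,305) in the scene view. One check for displacement against the start picture, then I hand in.

Run:
```python
from h import *
n=capture("scene")[:,:,::-1].copy();o=cv2.imread("pics/scene0.png")
def c(im,lo,hi,x0,x1,y0,y1):
    m=cv2.inRange(cv2.cvtColor(im,cv2.COLOR_BGR2HSV),lo,hi)[y0:y1,x0:x1];M=cv2.moments(m,True)
    return round(M['m10']/M['m00']+x0,1),round(M['m01']/M['m00']+y0,1)
for k,a in {"lid":((110,150,40),(125,255,190),232,322,185,270),"saucelabel":((15,100,60),(35,255,255),350,390,140,185),"jarcap":((0,150,120),(8,255,255),306,348,246,283),"soycap":((20,150,120),(35,255,255),138,162,286,308),"markercap":((0,150,100),(10,255,255),348,366,198,216)}.items(): print(k,c(o,*a),c(n,*a))
s=sense();print(s["time_s"],s["wrist_force"]); print(finish_job())
```

```text
lid (276.3, 225.6) (269.4, 233.0)
saucelabel (368.0, 162.8) (368.0, 162.8)
jarcap (327.0, 261.0) (326.9, 260.9)
soycap (148.9, 296.9) (148.6, 296.9)
markercap (356.4, 208.0) (356.4, 208.0)
14.65 [0.06611981 0.15491891 0.40760055]
the job is handed in; nothing more can be done
None
```

Both short-end tabs now look shut. I folded each one down with the closed fingertips, pressed it inward, backed the arm clear above the tub and handed the job in at about 14.7 s.

- **Right tab (-y):** the force rose to about 5 N, then dropped as the tab snapped. A light press afterwards met a firm stop at about 4.6 N.
- **Left tab (+y):** I did not see the snap itself. The force climbed to about 10 N, partly sideways, because my estimate of the tub's position was a few millimetres off. I was probably pressing on a tab that was already shut. That is above the roughly 7 N at which the tub can slide.
- **Tabs after release:** in the last wrist and scene pictures, both end tabs show only as thin strips like the two side tabs, and neither sprang back.
- **Other items:** the sauce bottle, jar, soy bottle and marker were within 0.3 px of where they started. I did not measure the label roll, paddle and price card; I only saw the first two in the final pictures.
- **Did the tub move:** the two checks disagree.
  - The wrist-camera lid fit puts the centre at (520.7, -34.5) mm, against (523.5, -35.9) mm before the left press. That is a shift of about 3 mm and 1°, which is close to the measuring error.
  - A rougher colour check in the scene picture moved by (-7, +7) px. I put that down to the folded tabs and the arm's shadow changing the colour mask, but I handed in without confirming it. A few millimetres of slide cannot be ruled out.

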